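Hold a snap ring spread at the groove of an axle stub

TASK

First swing the hub cradle's hinged steel keeper fully shut, so that its tab drops behind the cradle's front rim. Then pick up the snap ring pliers by the handles, squeeze them fully to spread the ring on their tips, bring the ring over the top of the axle stub and slide it down level to the groove. Finish while still holding it there: pliers gripped and squeezed, the ring spread round the stub at the height of the groove, not resting on the shoulder or leaning hard on the stub; leave the keeper shut and the oil bottle, wrench and tin alone.

Things in the scene. Friction and masses are not known exactly. Their poses are not given: they have to be found in the camera images.
- cradle: Wooden cradle fixed to the bench, 110 x 100 x 40 mm (x, y, z), holding a bicycle hub whose steel axle stub stands up from its middle. Origin: centre of the underside, on the stub's axis; x points from front rim to hinge. Stub: diameter 32 mm, top 90 mm up; groove 66 to 74 mm up; under it a shoulder of diameter 42 mm, top 60 mm up.
- groove (a point): Middle of the groove, on the axis of the upright axle stub, 70 mm above the bench, 20 mm below the stub's top, 10 mm above the shoulder.
- keeper_hinge (a point): Middle of the keeper's hinge axis, 60 mm from the stub's axis on the cradle's +x side and 42.5 mm up; the hinge axis lies along the cradle's y.
- keeper (a joint): Angle of the keeper, rad: 0 = shut (flat on the cradle's rim), grows as its free end swings up (at most 1.45). The hinge is stiff: the keeper stays where it is left, needs about 2 to 4 N at its free end to move and does not spring back. The keeper is a flat steel frame 90 mm wide, 118 mm long, 5 mm thick; its window goes over the stub.
- keeper_bar (a point): Middle of the top face of the cross bar (21 mm broad) at the keeper's free end, 107.5 mm from the hinge axis. Shut, it is 45 mm up, 47.5 mm from the stub's axis on the cradle's -x side; a tab under it, 18 mm deep, then hangs outside the front rim. To shut the keeper push this face: while open it looks up and to the hinge side.
- pliers: Snap ring pliers, 0.21 kg, 14 mm high, lying flat on the rest, a C-shaped steel snap ring (3 mm thick, inner diameter 30 mm relaxed) hooked fast on their tips. Origin under the pivot pin; x points from handles to ring, y across the handles, z up. Handles reach 137 mm behind the pivot. Squeezing the handles spreads the ring; let go, they spring open.
- grip (a point): Midway between the handles, 68 mm behind the pivot, half-way up (7 mm over the underside): where to grip, fingers closing along the pliers' y. Width over the handles here: 57 mm relaxed, 25 mm squeezed to the stop, when the flat outer faces are parallel to the pliers' x. Takes 4 N to begin, 12 N for the full squeeze; more only presses on the stop.
- ring_mid (a point): Middle of the opening of the fully spread ring, where the stub's axis belongs, with about 3 mm to spare all round. Fixed in the pliers' frame, on their middle line, 56 mm in front of the pivot and 124 mm in front of grip, at the height of grip. (The relaxed ring is centred 71 mm in front of the pivot.)
- spread (a joint): How far the pliers are squeezed: turn of each handle, rad, 0 = relaxed, 0.23 = at the stop, ring fully spread.
- rest: Wooden rest fixed to the bench that carries the pliers: a 6 mm base with two cross pieces 30 mm high, 116 mm long (y), 18 mm thick, 55 mm either side of its origin along x. The grip point lies about half-way between them, 37 mm above the bench. Origin at the centre of its underside.
- oil: Bystander: black oil bottle, diameter 46 mm, 125 mm tall, origin at the centre of its underside.
- wrench: Bystander: steel wrench 150 mm long lying on the bench, origin at its middle on the underside.
- tin: Bystander: flat aluminium tin, diameter 58 mm, 28 mm high, origin at the centre of its underside.
There are look-alikes about, which are no part of the job. Of the things that look like the pliers, the larger one is meant.

How it is judged:
On the way, in this order (a step that is already met when the one before it is completed fails the run):
1. the keeper is swung shut, its tab behind the front rim (value of joint keeper below 0.05 rad), for 0.2 s.
2. the pliers are held above the stub with the ring fully spread over its top (value of joint spread above 0.19 rad and contact force between the fingers and pliers above 8 N and z of ring_mid in the frame of groove above 0.02 m and horizontal distance between ring_mid and groove below 0.01 m), for 0.05 s.
At the end, for the whole second after the job is handed in: Pliers gripped (over 8 N), squeezed past 0.19 rad; ring_mid within 7 mm of the stub axis and 4.5 mm of the groove height; pliers level within 0.12 rad, still, pressing cradle and stub under 5 N, keeper under 1 N, rest under 0.5 N; keeper below 0.05 rad (value of joint spread above 0.19 rad and contact force between the fingers and pliers above 8 N and value of joint keeper below 0.05 rad and horizontal distance between ring_mid and groove below 0.007 m and z of ring_mid in the frame of groove between -0.0045 and 0.0045 m and angle between pliers's own z axis and vertical below 0.12 rad and contact force between pliers and cradle below 5 N and contact force between pliers and keeper below 1 N and contact force between pliers and rest below 0.5 N and linear speed of pliers below 0.03 m/s); the arm keeps its last pose, push and grip.
It fails at once if a bystander (oil bottle, wrench or tin) is moved by more than 20 mm (distance of any of oil, wrench, tin from where it was at the start of the episode above 0.02 m).
It also fails if it takes over 54 s, if anything falls off the work surface, if the arm or the gripper's body presses on something with over 40 N, if the wrist force passes 120 N, or if a joint passes its speed limit or range.

ROBOT

A 6-joint arm with a two-finger parallel gripper is mounted at the origin on the work surface. World frame = base frame: x ahead of the robot, y to its left, z up, the work surface at z = 0. Lengths are in m, angles in rad, forces in N, time in s.
With the tool pointing down it reaches from about 0.375 to 0.9 m from the base axis. Payload 3.1 kg.
Tool frame: the origin (TCP) lies midway between the tips of the shut fingers; the grasp point (between the pads) lies pinch_z behind it (pinch_z is the distance from the TCP to the grasp point, in m); y points along the fingers, z is the direction in which the jaws open and shut, and the axes are right-handed (so a half turn about y gives the same grasp; the last joint's range is limited). The gripper opens to 87 mm and grips with 3 to 60 N. Pads are 19 mm wide; open, the fingers measure 117 mm over their backs; the gripper's body (75 mm by 190 mm) begins 51 mm behind the grasp point.
Start: joints at [1.115, 0.527, 1.433, -0, 1.181, -0.178], TCP at [0.171, 0.601, 0.223] pointing down, gripper open.
Joint ranges: [-3.08, 3.08], [-0.75, 2.2], [0.22, 2.44], [-1.43, 4.57], [0, 2.65], [-2.85, 2.85]. Speed limits (rad/s): [2.79, 2.79, 3.14, 3.14, 3.14, 3.14].

INTERFACE

Orientations are given as a unit quaternion [x, y, z, w].
In Python, from rig import get_obs, camera, hand_in, pinch_z gives the robot as it stands. The module is installed in compiled form; this text tells all that it offers.
- The arm moves only by the tool arm_command, never from a script. Its argument "plan" is a list of rows, each a list of 2 entries, a list of its own where there are three numbers: the shift along the world's x, y, z in units of 25 mm (1.0 is 25 mm), then the turn about the world's z in units of 5 degrees (1.0 is 5 degrees). A call has 1 to 5 rows; each row is the pose to reach, as a shift and turn from the pose commanded when the call began; what a row does not reach only later rows make up. A row lasts 1/10 s, in which the tool goes at most 50 mm and 8.59 degrees, less where a joint would pass 70% of its speed; a pose out of reach is approached as far as the arm can. A call with a gripper value outside its range is refused whole. "fingers" is the opening, from -1 (shut) to 1 (fully open), set as the call begins (left out, the last holds). The fingers move at their own pace and stop on an object; "force" is the grip in N (left out, the last holds). Time passes only in rows, so rows that repeat a pose let the fingers close. It gives the time, the measured TCP pose, the force and the opening at its end, in the units of the state.
- get_obs(): the state, without advancing time (a new reading comes with each control period).
- camera(name): name is "side" or "top"; returns a dict with "pixels" (384x512x3 uint8, red, green, blue), "camera_matrix" (3x3 intrinsics, pixels), "distortion" ([k1, k2, p1, p2, k3] as OpenCV has them; the pictures are not rectified), "R" (3x3) and "t" (3): a world point X has camera coordinates R X + t. Camera axes: x right, y down, z forward; pixel columns grow to the right and rows downward; lengths in m; the calibration is good to about 2 mm. A picture is of the moment at which its call begins. There is no depth.
- hand_in(): hands the job in, once; it reports no verdict.
The state is a dict: "time": time; "q": joint angles; "joint_velocities": joint speeds; "joint_torque": joint torques, N m; "position": TCP position; "tool_rot": TCP orientation; "ft_force": force on the tool from outside, world axes, zero at the start; "moment": the same for the moment, N m; "grip_width": finger opening in m.
Only numpy, scipy, OpenCV 4.12 (cv2) and the standard library are available. Lean on these libraries where they do the work, as an engineer would, in place of code of your own. Each camera call takes 0.05 s, during which the arm holds its last target.

## Working session

There is one attempt and no reset: what is moved stays moved. The work goes in short steps, Python scripts to look and compute and a tool call to move; the robot and the scene stay as the last step left them, time stands still between calls to the robot, and variables do not carry over. Pictures are saved under pics/ and viewed, and the job is handed in when it is done.

Besides the shell and the picture viewer there is one more tool, called after ">>>" as name(argument=value, ...), one argument or row to a line, values as JSON. arm_command: Moves the arm, as the interface text tells. Its arguments: {"type":"object","properties":{"plan":{"type":"array"},"fingers":{"type":"number"},"force":{"type":"number"}},"required":["plan"]}

```bash
mkdir -p pics; ls; python3 - <<'E'
from rig import *
import cv2,json
import rig
print(get_obs()); print(pinch_z if not callable(pinch_z) else pinch_z())
for n in("side","top"):
    c=camera(n); cv2.imwrite(f"pics/{n}0.png",c["pixels"][:,:,::-1]); print(n,c["camera_matrix"],c["distortion"],c["R"],c["t"])
E
```

```text
pics
{'time': 0.0, 'q': array([ 1.11544391e+00,  5.28458226e-01,  1.43389156e+00, -2.06130167e-05,
        1.18134912e+00, -1.78516912e-01]), 'joint_velocities': array([-0.00130291,  0.00024111,  0.00045837, -0.00270534,  0.00018589,
       -0.00068063]), 'joint_torque': array([-3.10148152e-04, -4.40039027e+01, -1.76599056e+01,  6.33459887e-02,
        5.81306848e-02, -1.66247028e-04]), 'position': array([0.17048893, 0.60055485, 0.2215799 ]), 'tool_rot': array([ 0.70105337, -0.09778677,  0.09733541, -0.699634  ]), 'ft_force': array([-0.51602457,  0.57903092, -1.16554266]), 'moment': array([ 0.00116554, -0.00910729,  0.07171447]), 'grip_width': 0.08672307647884175}
0.0187
side [[493.04775949   0.         267.10284794]
 [  0.         493.04775949 188.42691753]
 [  0.           0.           1.        ]] [-0.14986388  0.          0.          0.          0.        ] [[-0.96869156 -0.2482558   0.00239225]
 [-0.1568898   0.60465764 -0.78088074]
 [ 0.19241168 -0.7568079  -0.62467555]] [0.63203884 0.1234107  0.88735915]
top [[348.53004897   0.         250.75973772]
 [  0.         348.53004897 188.53349741]
 [  0.           0.           1.        ]] [-0.09554196  0.          0.          0.          0.        ] [[ 0.01745106 -0.99983655  0.00472539]
 [-0.9861897  -0.01799098 -0.16463963]
 [ 0.16469774 -0.00178699 -0.98634247]] [0.0402461  0.63167259 0.79920585]
```

View pics/side0.png

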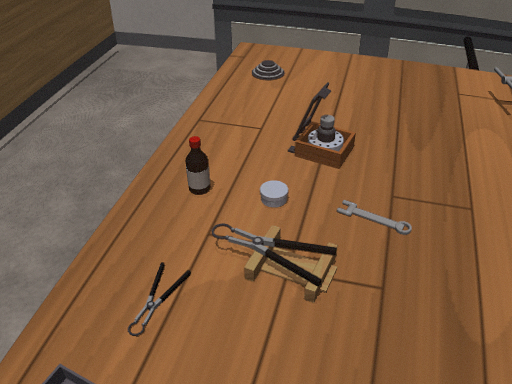

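View pics/top0.png

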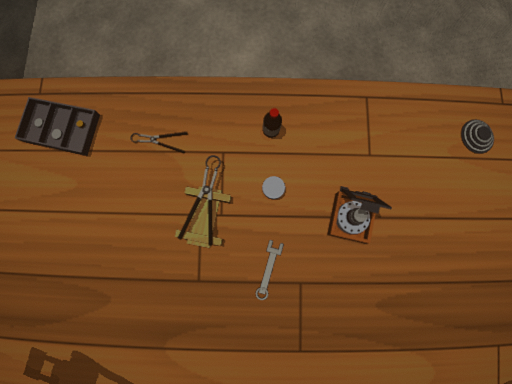

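Two things look like pliers. One lies on the wooden rest (side 270,250; top 205,200), and a smaller one lies on the bench (side 158,300; top 157,139). The larger one, on the rest, fits the description. I'll confirm it in an enlarged crop, together with the cradle.

```bash
cat > h.py <<'E'
import numpy as np,cv2
from rig import get_obs,camera,hand_in,pinch_z
def ray(c,uv):
    p=cv2.undistortPoints(np.array([[uv]],float),c["camera_matrix"],c["distortion"])[0,0]
    d=c["R"].T@np.array([p[0],p[1],1]); o=-c["R"].T@c["t"]; return o,d/np.linalg.norm(d)
def onz(c,uv,z):
    o,d=ray(c,uv); return o+d*(z-o[2])/d[2]
def tri(rs):
    A=np.zeros((3,3));b=np.zeros(3)
    for o,d in rs:
        M=np.eye(3)-np.outer(d,d);A+=M;b+=M@o
    x=np.linalg.solve(A,b); return x,[np.linalg.norm((np.eye(3)-np.outer(d,d))@(x-o)) for o,d in rs]
def proj(c,X):
    return cv2.projectPoints(np.array(X,float).reshape(-1,3),cv2.Rodrigues(c["R"])[0],c["t"],c["camera_matrix"],c["distortion"])[0][:,0]
def crop(c,x0,y0,w,h,s): return cv2.resize(c["pixels"][y0:y0+h,x0:x0+w,::-1],None,fx=s,fy=s,interpolation=cv2.INTER_CUBIC)
E
python3 - <<'E'
from h import *
s=camera("side");t=camera("top")
a=crop(s,200,210,150,95,4);cv2.imwrite("pics/a1.png",a)
b=crop(t,165,145,80,110,5);cv2.imwrite("pics/b1.png",b)
x=crop(s,280,75,80,95,5);y=crop(t,320,175,80,75,5)
o=np.zeros((475,800,3),np.uint8);o[:475,:400]=x;o[:375,400:]=y;cv2.imwrite("pics/c1.png",o)
E
```

```text
(no output)
```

View pics/a1.png

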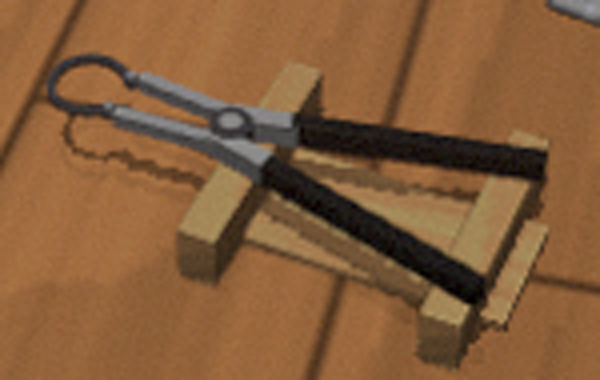

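View pics/b1.png

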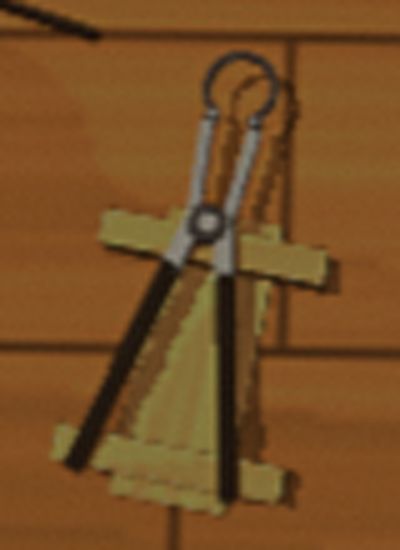

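View pics/c1.png

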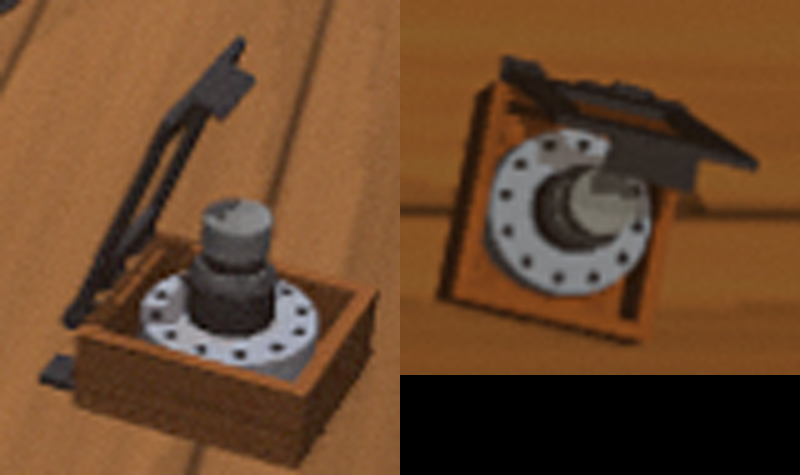

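The crops confirm the larger pliers on the rest: pivot at side (257.6,240), top (206,189.3), with the grip open. The cradle has its keeper raised, hinged on the side away from the robot. Next I measure both.

```bash
python3 - <<'E'
from h import *
s=camera("side");t=camera("top")
def S(x,y): return (280+(x+.5)/5-.5,75+(y+.5)/5-.5)
def T(x,y): return (320+(x-400+.5)/5-.5,175+(y+.5)/5-.5)
P=lambda n,v:print(n,np.round(v,4))
for n,p,z in[("rim front-left?",(75,335),.04),("front",(298,392),.04),("right",(378,290),.04)]: P("side "+n,onz(s,S(*p),z))
for n,p,z in[("LL",(440,297),.04),("LR",(640,340),.04),("UL",(487,85),.04)]: P("top "+n,onz(t,T(*p),z))
P("stubtop side",onz(s,S(237,213),.09))
P("bar-left/top tip side+top",tri([ray(s,S(238,40)),ray(t,T(755,165))])[0])
P("hinge end",tri([ray(s,S(70,322)),ray(t,T(505,65))])[0])
# flange circle mask: light pixels
for nm,c,(x0,y0,w,h) in[("side",s,(300,125,50,30)),("top",t,(330,195,50,45))]:
    hsv=cv2.cvtColor(c["pixels"],cv2.COLOR_RGB2HSV)[y0:y0+h,x0:x0+w]
    m=((hsv[...,1]<60)&(hsv[...,2]>110)).astype(np.uint8)
    cs=max(cv2.findContours(m,0,2)[0],key=cv2.contourArea); e=cv2.fitEllipse(cv2.convexHull(cs)); P(nm+" flange",[e[0][0]+x0,e[0][1]+y0,*e[1]])
def A(x,y): return (200+(x+.5)/4-.5,210+(y+.5)/4-.5)
def B(x,y): return (165+(x+.5)/5-.5,145+(y+.5)/5-.5)
for n,a,b in[("pivot",(232,121),(207,223)),("endR",(547,165),(227,500)),("endL",(475,292),(73,467)),("ring",(92,83),(240,84))]:
    P(n,np.r_[tri([ray(s,A(*a)),ray(t,B(*b))])[0],onz(s,A(*a),.044),onz(t,B(*b),.044)])
# rest cross pieces corners at z=.03
for n,p in[("back L",(103,212)),("back R",(328,255)),("front L",(58,427)),("front R",(285,468))]: P("top rest "+n,onz(t,B(*p),.03))
for n,p in[("a",(180,238)),("b",(217,250)),("c",(322,75)),("d",(287,65)),("e",(420,318)),("f",(463,330)),("g",(547,140))]: P("side rest "+n,onz(s,A(*p),.03))
# bystanders
P("tin",onz(t,(273.5,188),.028));P("wrench ends",np.r_[onz(t,(275,243),.005),onz(t,(262,295),.005)]);P("oil cap",tri([ray(s,(195,140)),ray(t,(274,112))])[0])
E
```

```text
side rim front-left? [ 0.6305 -0.1631  0.04  ]
side front [ 0.5268 -0.1437  0.04  ]
side right [ 0.5019 -0.2368  0.04  ]
top LL [ 0.5237 -0.1382  0.04  ]
top LR [ 0.5037 -0.2373  0.04  ]
top UL [ 0.6291 -0.1636  0.04  ]
stubtop side [ 0.5669 -0.2037  0.09  ]
bar-left/top tip side+top [ 0.5783 -0.2537  0.1497]
hinge end [ 0.6371 -0.173   0.0402]
side flange [325.5087 137.9575  18.5066  35.9602]
top flange [352.7029 218.1894  27.3524  33.1219]
pivot [0.6285 0.1621 0.0424 0.6277 0.1637 0.044  0.6285 0.1619 0.044 ]
endR [0.4923 0.1482 0.0359 0.4906 0.1561 0.044  0.4935 0.1473 0.044 ]
endL [0.5085 0.2247 0.0341 0.5083 0.2332 0.044  0.5076 0.2227 0.044 ]
ring [0.6991 0.1487 0.0366 0.6942 0.1563 0.044  0.6993 0.1482 0.044 ]
top rest back L [0.6355 0.2165 0.03  ]
top rest back R [0.6157 0.1025 0.03  ]
top rest front L [0.5274 0.2338 0.03  ]
top rest front R [0.5097 0.1209 0.03  ]
side rest a [0.6343 0.2227 0.03  ]
side rest b [0.6175 0.2253 0.03  ]
side rest c [0.5995 0.1109 0.03  ]
side rest d [0.6166 0.1084 0.03  ]
side rest e [0.5286 0.2401 0.03  ]
side rest f [0.5107 0.242  0.03  ]
side rest g [0.4935 0.127  0.03  ]
tin [ 0.6373 -0.0057  0.028 ]
wrench ends [ 0.5006 -0.0121  0.005   0.3719  0.0189  0.005 ]
oil cap [8.008e-01 1.000e-04 1.200e-01]
```

```bash
cat >> h.py <<'E'
from scipy.spatial.transform import Rotation as Ro
def st():
    o=get_obs(); R=Ro.from_quat(o["tool_rot"]).as_matrix()
    print("t%.2f"%o["time"],"p",np.round(o["position"],4),"y",np.round(R[:,1],3),"zyaw%.1f"%np.degrees(np.arctan2(R[1,2],R[0,2])),"F",np.round(o["ft_force"],1),"w%.4f"%o["grip_width"],"q",np.round(o["q"],2)); return o
C0=np.array([.567,-.202]); cx=np.array([.977,-.214])
E
python3 - <<'E'
from h import *
p=st()["position"]
for n,xc,z in[("hover",.062,.23),("down",.062,.141)]: 
    T=np.r_[C0+cx*xc,z]; print(n,T.round(4),((T-p)/.025).round(2))
for th in(1.3,1.23,1.1,.95,.8,.65,.5,.35,.2,.1,0):
    xc=.06-.11*np.cos(th)+.0025*np.sin(th)+.0095; z=.0425+.11*np.sin(th)+.0025*np.cos(th)
    T=np.r_[C0+cx*xc,z]; print(th,round(xc,4),T.round(4))
E
```

```text
t0.30 p [0.1707 0.601  0.2222] y [-0.    -0.001 -1.   ] zyaw74.1 F [ 0.5 -0.7 -0.3] w0.0866 q [ 1.12  0.53  1.43 -0.    1.18 -0.18]
hover [ 0.6276 -0.2153  0.23  ] [ 18.28 -32.65   0.31]
down [ 0.6276 -0.2153  0.141 ] [ 18.28 -32.65  -3.25]
1.3 0.0425 [ 0.6085 -0.2111  0.1492]
1.23 0.0351 [ 0.6013 -0.2095  0.147 ]
1.1 0.0218 [ 0.5883 -0.2067  0.1417]
0.95 0.0075 [ 0.5744 -0.2036  0.1334]
0.8 -0.0053 [ 0.5618 -0.2009  0.1232]
0.65 -0.0166 [ 0.5508 -0.1985  0.1111]
0.5 -0.0258 [ 0.5418 -0.1965  0.0974]
0.35 -0.033 [ 0.5348 -0.1949  0.0826]
0.2 -0.0378 [ 0.5301 -0.1939  0.0668]
0.1 -0.0397 [ 0.5282 -0.1935  0.056 ]
0 -0.0405 [ 0.5274 -0.1933  0.045 ]
```

>>> arm_command(
  plan=[
    [[0.6, -1.1, 0.4], 0],
    [[1.5, -2.6, 0.8], 0.2],
    [[2.4, -4.2, 1], 0.4],
    [[3.3, -5.8, 1], 0.6],
    [[4.2, -7.4, 1], 0.8],
  ],
  fingers=-1,
  force=20,
)

```text
time: 0.8
position: [0.2764, 0.4148, 0.2479]
tool_rot: [-0.703, 0.072, -0.073, 0.704]
ft_force: [0.9, 0.3, -0.0]
grip_width: 0.0547
```

>>> arm_command(
  plan=[
    [[0.9, -1.6, 0], 0],
    [[1.8, -3.2, 0], 0],
    [[2.7, -4.8, 0], 0],
    [[3.6, -6.4, 0], 0],
    [[4.5, -8, 0], 0],
  ],
)

```text
time: 1.3
position: [0.389, 0.2146, 0.2478]
tool_rot: [-0.703, 0.073, -0.073, 0.703]
ft_force: [0.4, -0.4, -0.1]
grip_width: 0.0149
```

>>> arm_command(
  plan=[
    [[0.9, -1.6, 0], 0],
    [[1.8, -3.2, 0], 0],
    [[2.7, -4.8, 0], 0],
    [[3.6, -6.4, 0], 0],
    [[4.5, -8, 0], 0],
  ],
)

```text
time: 1.8
position: [0.5015, 0.0143, 0.2477]
tool_rot: [-0.703, 0.073, -0.073, 0.703]
ft_force: [0.8, 0.4, -0.6]
grip_width: 0.0001
```

>>> arm_command(
  plan=[
    [[0.9, -1.6, 0], 0],
    [[1.8, -3.2, 0], 0],
    [[2.7, -4.8, 0], 0],
    [[3.6, -6.4, 0], 0],
    [[4.4, -7.8, 0], 0],
  ],
)

```text
time: 2.3
position: [0.6116, -0.1812, 0.2475]
tool_rot: [0.703, -0.073, 0.074, -0.703]
ft_force: [0.8, 0.7, 0.1]
grip_width: 0.0005
```

>>> arm_command(
  plan=[
    [[0.4, -0.8, 0], 0],
    [[0.7, -1.4, -0.3], 0],
    [[0.7, -1.4, -0.3], 0],
  ],
)

```text
time: 2.6
position: [0.628, -0.2153, 0.2382]
tool_rot: [-0.703, 0.074, -0.073, 0.703]
ft_force: [0.0, -0.2, 0.5]
grip_width: 0.0002
```

```bash
python3 - <<'E'
from h import *
p=st()["position"]
T=np.r_[C0+cx*.062,.141]; print(((T-p)/.025).round(2))
s=camera("side");t=camera("top")
o=np.zeros((475,800,3),np.uint8);o[:475,:400]=crop(s,280,55,80,95,5);o[:375,400:]=crop(t,320,175,80,75,5);cv2.imwrite("pics/d1.png",o)
E
```

```text
t2.60 p [ 0.628  -0.2153  0.2382] y [-0.002  0.001 -1.   ] zyaw78.0 F [ 0.  -0.2  0.5] w0.0002 q [-0.5   0.57  1.31 -0.    1.27 -1.86]
[-0.02  0.   -3.89]
```

View pics/d1.png

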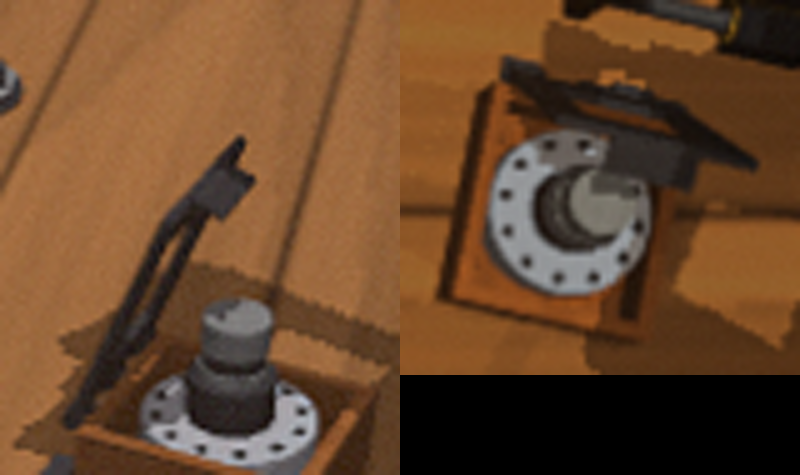

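The keeper is untouched, with its bar at side (327,92). The fingers are above the hinge side, so I descend.

>>> arm_command(
  plan=[
    [[0, 0, -1.2], 0],
    [[0, 0, -2.4], 0],
    [[0, 0, -3.4], 0],
    [[0, 0, -3.8], 0],
    [[0, 0, -3.8], 0],
  ],
)

```text
time: 3.2
position: [0.627, -0.212, 0.1438]
tool_rot: [-0.703, 0.074, -0.071, 0.704]
ft_force: [0.6, 0.5, -0.0]
grip_width: 0.0003
```

>>> arm_command(
  plan=[
    [[-0.4, 0.09, 0], 0],
    [[-0.7, 0.15, 0], 0],
    [[-0.9, 0.2, 0], 0],
    [[-1.1, 0.24, 0], 0],
    [[-1.1, 0.24, 0], 0],
  ],
)

```text
time: 3.7
position: [0.6007, -0.208, 0.146]
tool_rot: [0.704, -0.073, 0.074, -0.703]
ft_force: [1.2, 0.2, 1.2]
grip_width: 0.0006
```

```bash
python3 - <<'E'
from h import *
p=st()["position"]
s=camera("side");t=camera("top")
o=np.zeros((475,800,3),np.uint8);o[:475,:400]=crop(s,280,55,80,95,5);o[:375,400:]=crop(t,320,175,80,75,5);cv2.imwrite("pics/d2.png",o)
E
```

```text
t3.70 p [ 0.6007 -0.208   0.146 ] y [ 0.001 -0.001 -1.   ] zyaw78.1 F [1.2 0.2 1.2] w0.0006 q [-0.51  0.63  1.48  0.    1.03 -1.87]
```

View pics/d2.png

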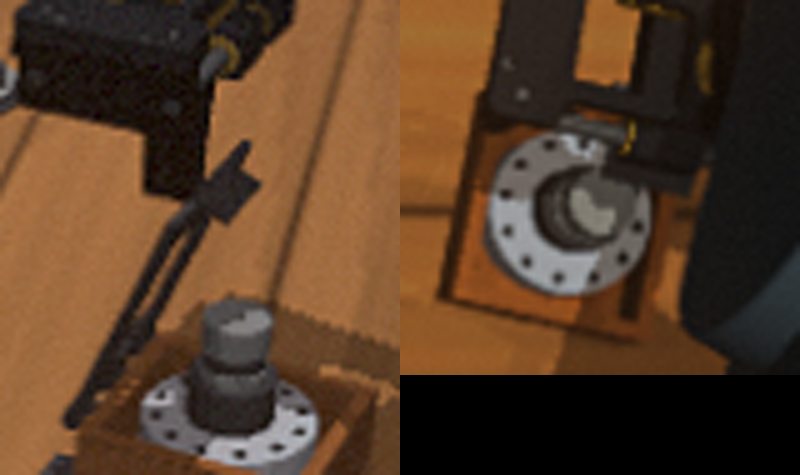

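>>> arm_command(
  plan=[
    [[-0.25, 0.05, -0.08], 0],
    [[-0.5, 0.1, -0.16], 0],
    [[-0.77, 0.16, -0.33], 0],
    [[-1.04, 0.23, -0.5], 0],
    [[-1.28, 0.28, -0.7], 0],
  ],
)

```text
time: 4.3
position: [0.5679, -0.2008, 0.1271]
tool_rot: [0.703, -0.073, 0.073, -0.703]
ft_force: [0.6, -1.1, 0.7]
grip_width: 0.0004
```

```bash
python3 - <<'E'
from h import *
p=st()["position"]
s=camera("side")
o=crop(s,280,55,80,95,5);cv2.imwrite("pics/d3.png",o)
E
```

```text
t4.30 p [ 0.5679 -0.2008  0.1271] y [-0. -0. -1.] zyaw78.1 F [ 0.6 -1.1  0.7] w0.0004 q [-0.52  0.62  1.58 -0.    0.95 -1.89]
```

View pics/d3.png

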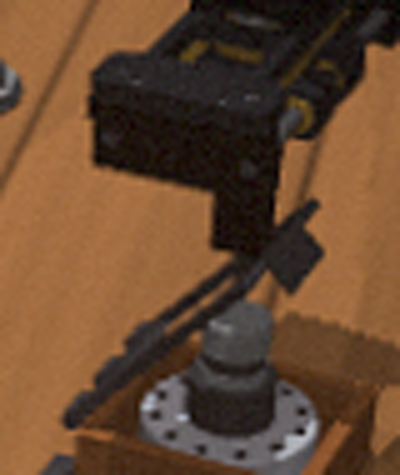

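>>> arm_command(
  plan=[
    [[-0.35, 0.07, -0.33], 0],
    [[-0.7, 0.14, -0.7], 0],
    [[-0.9, 0.18, -1], 0],
    [[-1.1, 0.22, -1.35], 0],
    [[-1.25, 0.25, -1.65], 0],
  ],
)

```text
time: 4.85
position: [0.537, -0.1942, 0.0856]
tool_rot: [-0.703, 0.073, -0.073, 0.703]
ft_force: [1.7, 0.3, 1.7]
grip_width: 0.0007
```

>>> arm_command(
  plan=[
    [[-0.1, 0.02, -0.3], 0],
    [[-0.2, 0.05, -0.6], 0],
    [[-0.27, 0.07, -0.9], 0],
    [[-0.32, 0.08, -1.2], 0],
    [[-0.34, 0.08, -1.45], 0],
  ],
)

```text
time: 5.35
position: [0.5288, -0.1924, 0.0493]
tool_rot: [-0.703, 0.073, -0.073, 0.703]
ft_force: [0.2, 1.4, 1.5]
grip_width: 0.0004
```

```bash
python3 - <<'E'
from h import *
p=st()["position"]
s=camera("side");t=camera("top")
o=np.zeros((475,800,3),np.uint8);o[:475,:400]=crop(s,280,85,80,95,5);o[:375,400:]=crop(t,320,175,80,75,5);cv2.imwrite("pics/d4.png",o)
E
```

```text
t5.35 p [ 0.5288 -0.1924  0.0493] y [-0.001  0.    -1.   ] zyaw78.1 F [0.2 1.4 1.5] w0.0004 q [-0.55  0.7   1.72  0.    0.72 -1.91]
```

View pics/d4.png

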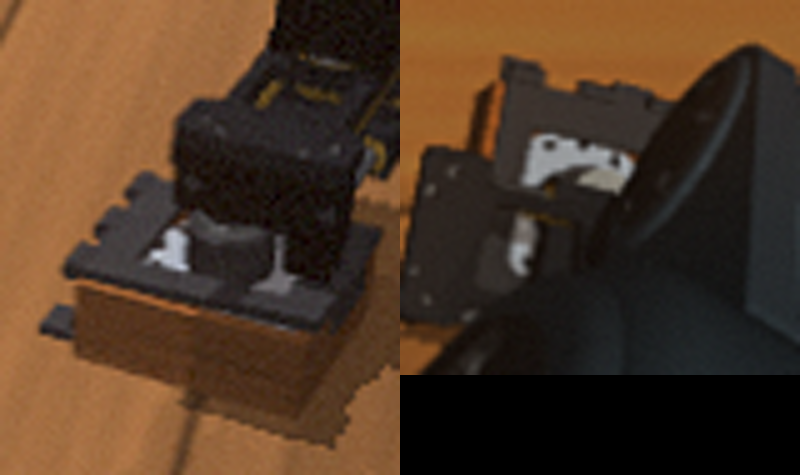

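Nearly shut. I press down gently to finish.

>>> arm_command(
  plan=[
    [[0, 0, -0.08], 0],
    [[0, 0, -0.16], 0],
    [[0, 0, -0.22], 0],
    [[0, 0, -0.26], 0],
    [[0, 0, -0.26], 0],
  ],
)

```text
time: 5.95
position: [0.5289, -0.1926, 0.0453]
tool_rot: [0.703, -0.073, 0.073, -0.703]
ft_force: [-3.6, 0.9, 11.4]
grip_width: 0.0003
```

>>> arm_command(
  plan=[
    [[0, 0, -0.05], 0],
    [[0, 0, -0.05], 0],
    [[0, 0, -0.05], 0],
  ],
)

```text
time: 6.25
position: [0.5289, -0.1926, 0.0451]
tool_rot: [0.704, -0.073, 0.073, -0.703]
ft_force: [-5.0, 1.2, 19.3]
grip_width: 0.0004
```

>>> arm_command(
  plan=[
    [[0, 0, 0.5], 0],
    [[0, 0, 1.5], 0],
    [[-0.3, 1, 3], 0],
    [[-0.3, 2.5, 4.3], 0],
    [[-0.3, 4.2, 5], 0],
  ],
  fingers=1,
)

```text
time: 6.75
position: [0.5232, -0.088, 0.1702]
tool_rot: [0.704, -0.072, 0.076, -0.703]
ft_force: [1.0, -0.9, 0.1]
grip_width: 0.0326
```

```bash
python3 - <<'E'
from h import *
p=st()["position"]
s=camera("side");t=camera("top")
o=np.zeros((475,800,3),np.uint8);o[:475,:400]=crop(s,280,85,80,95,5);o[:375,400:]=crop(t,320,175,80,75,5);cv2.imwrite("pics/d5.png",o)
E
```

```text
t6.75 p [ 0.5232 -0.088   0.1702] y [ 0.005 -0.002 -1.   ] zyaw78.0 F [ 1.  -0.9  0.1] w0.0326 q [-0.38  0.47  1.73  0.    0.94 -1.74]
```

View pics/d5.png

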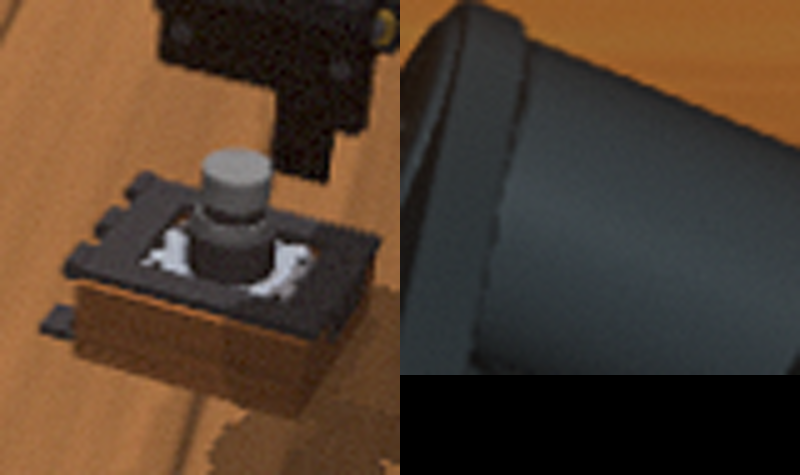

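The keeper lies flat on the rim, with its front edge along side (300,140) to (344,150). Next is the pliers.

>>> arm_command(
  plan=[
    [[0.25, 1.7, 0], 0],
    [[0.5, 3.5, 0], 0],
    [[0.75, 5.3, 0], 0.1],
    [[1, 7.1, 0], 0.2],
    [[1.25, 8.7, 0], 0.25],
  ],
)

```text
time: 7.35
position: [0.553, 0.1315, 0.167]
tool_rot: [0.704, -0.065, 0.065, -0.704]
ft_force: [0.7, -0.4, 0.5]
grip_width: 0.0806
```

>>> arm_command(
  plan=[
    [[0.2, 1, -0.2], 0],
    [[0.3, 1.7, -0.6], 0],
    [[0.35, 1.85, -1], 0],
    [[0.35, 1.85, -1], 0],
  ],
)

```text
time: 7.75
position: [0.5604, 0.1759, 0.1404]
tool_rot: [0.705, -0.066, 0.064, -0.704]
ft_force: [0.2, -1.2, -0.5]
grip_width: 0.0868
```

```bash
python3 - <<'E'
from h import *
p=st()["position"]
T=np.array([.5617,.1747,.037-.0187]);print(((T-p)/.025).round(2))
s=camera("side");t=camera("top")
cv2.imwrite("pics/e1.png",crop(s,200,180,150,120,5))
# stub and top face
m=crop(s,310,105,40,50,12);cv2.imwrite("pics/e2.png",m)
cv2.imwrite("pics/e3.png",crop(t,320,175,80,75,8))
E
```

```text
t7.75 p [0.5604 0.1759 0.1404] y [-0.004 -0.001 -1.   ] zyaw79.4 F [ 0.2 -1.2 -0.5] w0.0868 q [ 0.11  0.58  1.6  -0.    0.96 -1.27]
[ 0.05 -0.05 -4.88]
```

View pics/e1.png

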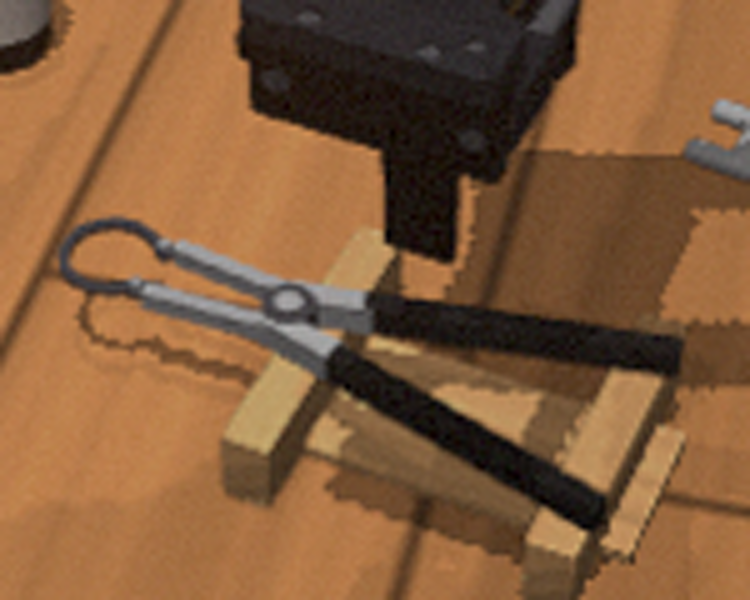

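View pics/e2.png

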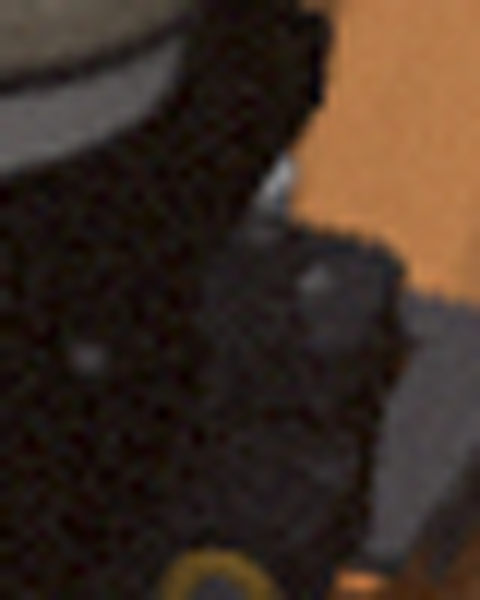

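View pics/e3.png

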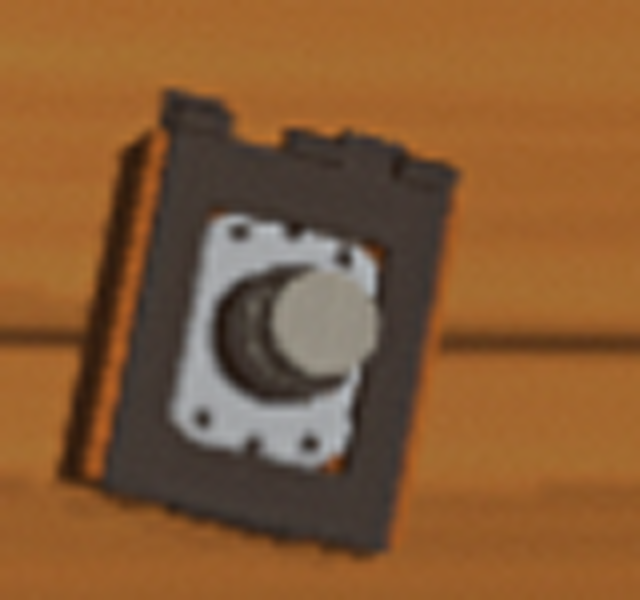

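The top crop shows the stub top centred at about (325,323)/8, and the keeper shut flat. In the side view the open fingers straddle the handles' grip section. I descend and grip.

>>> arm_command(
  plan=[
    [[0.05, -0.05, -1.2], 0],
    [[0.05, -0.05, -2.5], 0],
    [[0.05, -0.05, -3.6], 0],
    [[0.05, -0.05, -4.5], 0],
    [[0.05, -0.05, -4.85], 0],
  ],
)

```text
time: 8.35
position: [0.5618, 0.1733, 0.0194]
tool_rot: [0.704, -0.067, 0.065, -0.704]
ft_force: [-0.1, -0.3, -0.1]
grip_width: 0.0868
```

```bash
python3 - <<'E'
from h import *
p=st()["position"]
s=camera("side");t=camera("top")
cv2.imwrite("pics/f1.png",crop(s,200,180,150,120,5))
print("stub top",onz(t,(320+325.5/8-.5,175+323.5/8-.5),.09))
print("stub side",onz(s,(280+238/5-.5,85+168.5/5-.5),.09))
print("tri",tri([ray(t,(320+325.5/8-.5,175+323.5/8-.5)),ray(s,(280+238/5-.5,85+168.5/5-.5))]))
E
```

```text
t8.35 p [0.5618 0.1733 0.0194] y [-0.003 -0.001 -1.   ] zyaw79.3 F [-0.1 -0.3 -0.1] w0.0868 q [ 0.11  0.77  1.66 -0.    0.71 -1.27]
stub top [ 0.56681556 -0.20454491  0.09      ]
stub side [ 0.5660079  -0.19936237  0.09      ]
tri (array([ 0.56694223, -0.20575697,  0.08625654]), [np.float64(0.00022848229679249017), np.float64(0.00022848229679221655)])
```

View pics/f1.png

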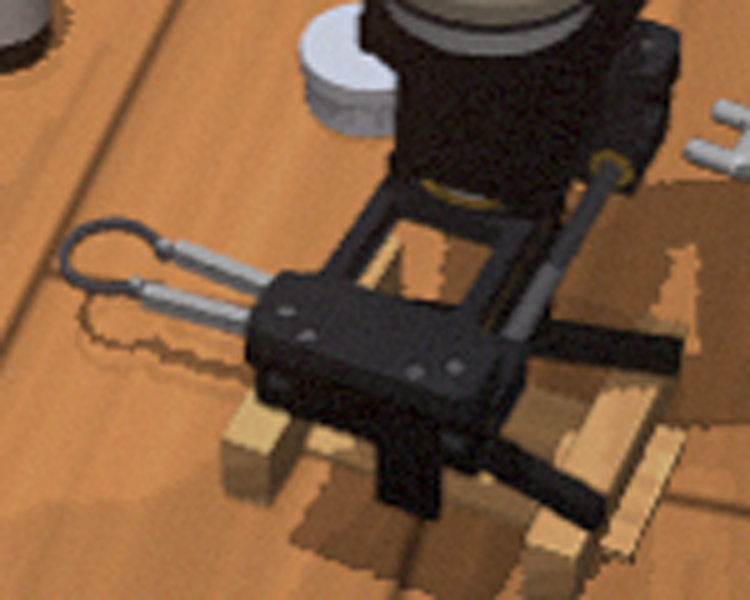

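The fingers stand on either side of the handles, clear of the rest's cross pieces. Closing.

>>> arm_command(
  plan=[
    [[0, 0, 0], 0],
    [[0, 0, 0], 0],
    [[0, 0, 0], 0],
    [[0, 0, 0], 0],
    [[0, 0, 0], 0],
  ],
  fingers=-1,
  force=40,
)

```text
time: 8.95
position: [0.5626, 0.1751, 0.0218]
tool_rot: [-0.704, 0.065, -0.065, 0.704]
ft_force: [-1.2, 0.3, 5.1]
grip_width: 0.0551
```

>>> arm_command(
  plan=[
    [[0, 0, 0], 0],
    [[0, 0, 0], 0],
    [[0, 0, 0], 0],
    [[0, 0, 0], 0],
    [[0, 0, 0], 0],
  ],
)

```text
time: 9.45
position: [0.5619, 0.1749, 0.0219]
tool_rot: [0.704, -0.066, 0.065, -0.704]
ft_force: [-3.4, -1.3, 7.0]
grip_width: 0.0231
```

```bash
python3 - <<'E'
from h import *
p=st()["position"]
s=camera("side");t=camera("top")
cv2.imwrite("pics/f2.png",crop(s,200,180,150,120,5))
E
```

```text
t9.45 p [0.5619 0.1749 0.0219] y [-0.001 -0.    -1.   ] zyaw79.4 F [-3.4 -1.3  7. ] w0.0231 q [ 0.11  0.77  1.66 -0.    0.72 -1.27]
```

View pics/f2.png

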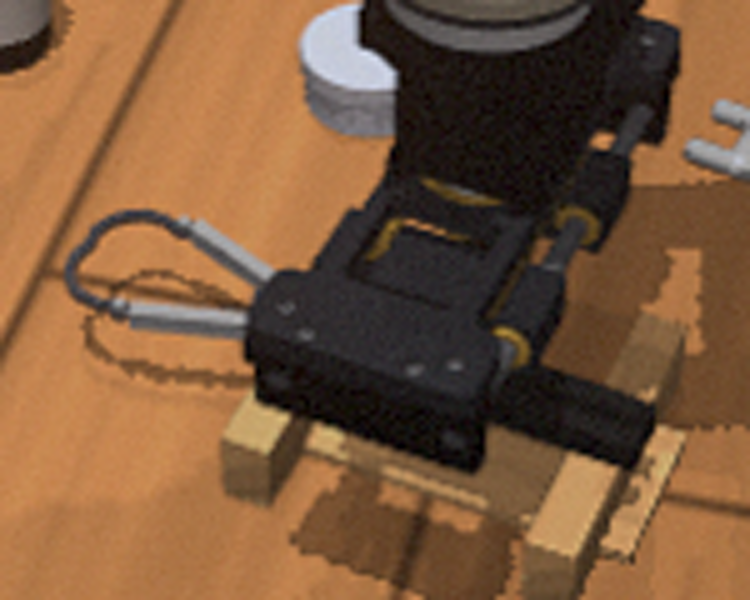

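The width is 23 mm, so the handles are at the stop, and the ring has visibly spread (side 213–247, 222–244). I lift and check that it stays level.

>>> arm_command(
  plan=[
    [[0, 0, 0.2], 0],
    [[0, 0, 0.5], 0],
    [[0, 0, 1], 0],
    [[0, 0, 1.6], 0],
    [[0, 0, 2.2], 0],
  ],
)

```text
time: 10.05
position: [0.563, 0.175, 0.0775]
tool_rot: [-0.704, 0.065, -0.066, 0.704]
ft_force: [-0.1, -0.2, -1.3]
grip_width: 0.0227
```

>>> arm_command(
  plan=[
    [[0, 0, 1], 0],
    [[0, 0, 2], 0],
    [[0, 0, 2.8], 0],
    [[0, 0, 3], 0],
    [[0, 0, 3], 0],
  ],
)

```text
time: 10.55
position: [0.5634, 0.1751, 0.1526]
tool_rot: [-0.704, 0.064, -0.066, 0.704]
ft_force: [0.4, -0.7, -2.8]
grip_width: 0.0228
```

```bash
python3 - <<'E'
from h import *
p=st()["position"]
s=camera("side");t=camera("top")
cv2.imwrite("pics/g1.png",crop(s,200,140,150,120,5))
cv2.imwrite("pics/g2.png",crop(t,150,130,100,110,5))
E
```

```text
t10.55 p [0.5634 0.1751 0.1526] y [ 0.003  0.    -1.   ] zyaw79.4 F [ 0.4 -0.7 -2.8] w0.0228 q [ 0.11  0.57  1.59  0.    0.98 -1.27]
```

View pics/g1.png

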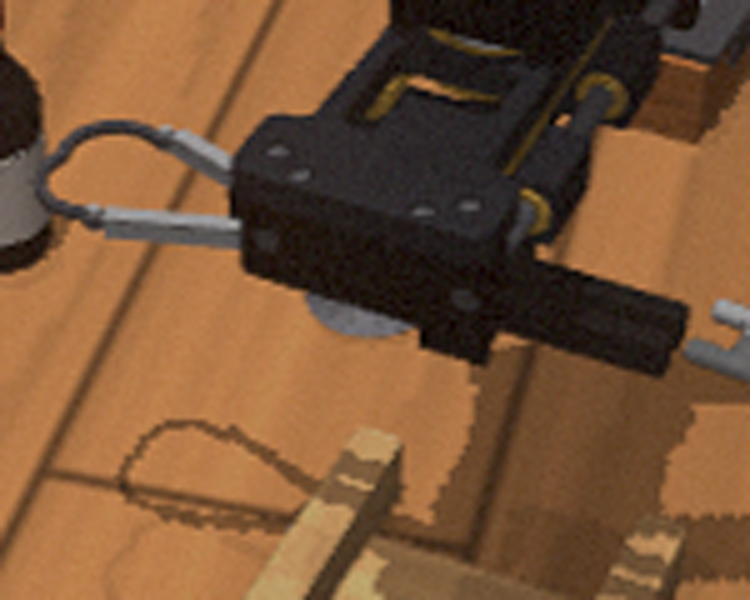

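View pics/g2.png

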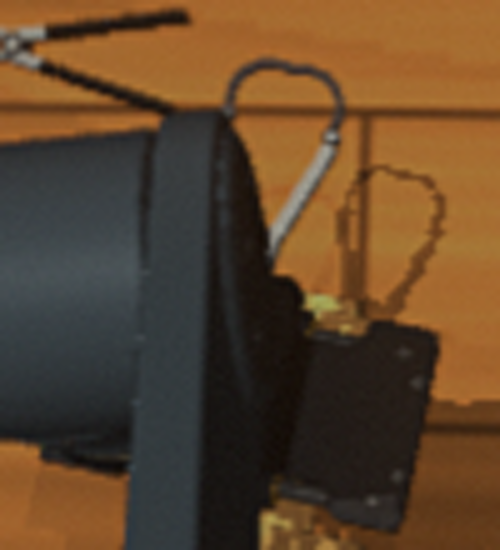

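```bash
python3 - <<'E'
from h import *
o=st();p=o["position"];s=camera("side");t=camera("top")
A=lambda x,y:(200+(x+.5)/5-.5,140+(y+.5)/5-.5)
B=lambda x,y:(150+(x+.5)/5-.5,130+(y+.5)/5-.5)
h=np.radians(-10.6);ax=np.array([np.cos(h),np.sin(h),0]);n=np.array([-np.sin(h),np.cos(h),0])
def pl(uv):
    oo,d=ray(s,uv);X=oo+d*((p-oo)@n)/(d@n);return X,[(X-p)@ax,(X-p)@n,X[2]-p[2]]
for nm,q in[("apex",(46,155)),("tipmid",(133,172)),("gap end top",(688,308)),("bottom end",(665,370))]: print(nm,*[np.round(v,4) for v in pl(A(*q))])
X,e=tri([ray(s,A(163,131)),ray(t,B(331,136))]);print("right tip",X.round(4),e[0].round(4),[((X-p)@ax).round(4),((X-p)@n).round(4),(X[2]-p[2]).round(4)])
E
```

```text
t10.65 p [0.562  0.1749 0.1505] y [-0.001 -0.    -1.   ] zyaw79.4 F [-0.1  0.4 -2.3] w0.0232 q [ 0.11  0.57  1.59  0.    0.98 -1.27]
apex [0.7146 0.1463 0.1654] [ 0.1552 -0.      0.0149]
tipmid [0.6822 0.1523 0.1689] [0.1223 0.     0.0183]
gap end top [0.4975 0.1869 0.1785] [-0.0656  0.      0.028 ]
bottom end [0.5022 0.186  0.1521] [-0.0608  0.      0.0016]
right tip [0.6794 0.1278 0.1684] 0.0004 [np.float64(0.124), np.float64(-0.0246), np.float64(0.0178)]
```

It is held level, within about 0.03 rad, and the tips are 124 mm ahead of the TCP as expected. I carry it to above the stub.

>>> arm_command(
  plan=[
    [[-0.2, -0.6, 0], 0],
    [[-0.6, -1.8, 0], 0],
    [[-1.1, -3.2, 0], 0],
    [[-1.6, -4.7, 0], 0],
    [[-2.1, -6.2, 0], 0],
  ],
)

```text
time: 11.25
position: [0.5087, 0.0182, 0.1504]
tool_rot: [0.704, -0.066, 0.065, -0.704]
ft_force: [1.1, -0.7, -2.4]
grip_width: 0.0232
```

>>> arm_command(
  plan=[
    [[-0.5, -1.5, 0], 0],
    [[-1, -3, 0], 0],
    [[-1.5, -4.5, 0], 0],
    [[-2, -6, 0], 0],
    [[-2.4, -7.2, 0], 0],
  ],
)

```text
time: 11.75
position: [0.4485, -0.1623, 0.1506]
tool_rot: [0.704, -0.066, 0.065, -0.704]
ft_force: [0.5, 0.3, -1.8]
grip_width: 0.0234
```

>>> arm_command(
  plan=[
    [[-0.1, -0.5, -0.1], 0],
    [[-0.2, -0.8, -0.4], 0],
    [[-0.2, -0.8, -0.6], 0],
    [[-0.2, -0.8, -0.6], 0],
    [[-0.2, -0.8, -0.6], 0],
  ],
)

```text
time: 12.25
position: [0.4451, -0.1786, 0.1356]
tool_rot: [-0.704, 0.065, -0.064, 0.704]
ft_force: [-0.3, -0.6, -1.6]
grip_width: 0.0229
```

```bash
python3 - <<'E'
from h import *
p=st()["position"]
s=camera("side");t=camera("top")
cv2.imwrite("pics/i1.png",crop(s,280,80,100,75,8))
cv2.imwrite("pics/i2.png",crop(t,320,175,80,75,8))
E
```

```text
t12.25 p [ 0.4451 -0.1786  0.1356] y [-0.001  0.001 -1.   ] zyaw79.5 F [-0.3 -0.6 -1.6] w0.0229 q [-0.62  0.47  1.88  0.    0.79 -2.  ]
```

View pics/i1.png

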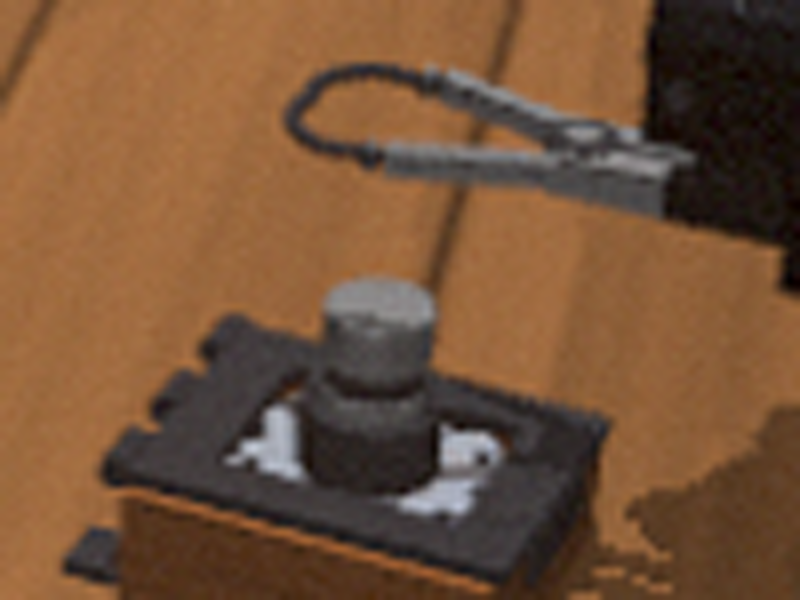

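View pics/i2.png

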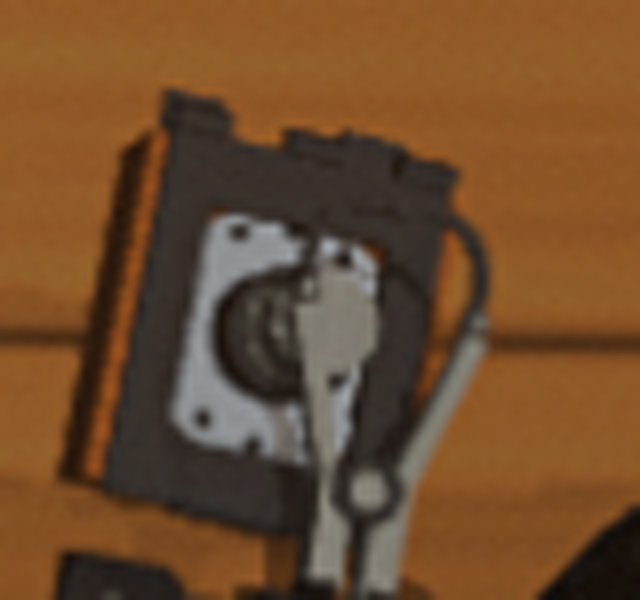

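```bash
cat >> h.py <<'E'
h_=np.radians(-10.5);AX=np.array([np.cos(h_),np.sin(h_),0]);N=np.array([-np.sin(h_),np.cos(h_),0])
E
python3 - <<'E'
from h import *
o=get_obs();p=o["position"];s=camera("side");t=camera("top")
A=lambda x,y:(280+(x+.5)/8-.5,80+(y+.5)/8-.5)
B=lambda x,y:(320+(x+.5)/8-.5,175+(y+.5)/8-.5)
for nm,a,b in[("pivot",(590,134),(370,490)),("near/left",(375,155),(312,285)),("far/right",(432,82),(481,323)),("stubtop",(380,305),(325,323))]:
    X,e=tri([ray(s,A(*a)),ray(t,B(*b))]);d=X-p
    print(nm,X.round(4),"res",e[0].round(4),"rel",(d@AX).round(4),(d@N).round(4),d[2].round(4))
# predicted projections of nominal points
for off in(.0187,.015):
  z=p[2]+off; c=p+.124*AX; piv=p+.068*AX
  print(off,"ringmid", [((q-np.array(o0)+.5)*8-.5).round(0) for q,o0 in[(proj(s,[c[0],c[1],z])[0],(280,80)),(proj(t,[c[0],c[1],z])[0],(320,175))]],
   "pivot top",[((q-np.array(o0)+.5)*8-.5).round(0) for q,o0 in[(proj(s,[piv[0],piv[1],z+.007])[0],(280,80)),(proj(t,[piv[0],piv[1],z+.007])[0],(320,175))]])
for C in[(.5665,-.203),(.567,-.205)]:
  print(C,[((q-np.array(o0)+.5)*8-.5).round(0) for q,o0 in[(proj(s,[*C,.09])[0],(280,80)),(proj(t,[*C,.09])[0],(320,175))]])
E
```

```text
pivot [ 0.515  -0.1948  0.1546] res 0.0013 rel 0.0712 -0.0029 0.0186
near/left [ 0.5704 -0.1832  0.1463] res 0.0013 rel 0.1236 0.0187 0.0103
far/right [ 0.5612 -0.23    0.146 ] res 0.0008 rel 0.1231 -0.0291 0.0099
stubtop [ 0.5669 -0.2052  0.0879] res 0.0001 rel 0.1242 -0.0036 -0.0482
0.0187 ringmid [array([394.,  97.]), array([389., 299.])] pivot top [array([596., 117.]), array([367., 504.])]
0.015 ringmid [array([393., 109.]), array([385., 300.])] pivot top [array([595., 129.]), array([362., 504.])]
(0.5665, -0.203) [array([381., 302.]), array([320., 324.])]
(0.567, -0.205) [array([380., 299.]), array([327., 322.])]
```

```bash
python3 - <<'E'
from h import *
s=camera("side");cv2.imwrite("pics/j1.png",crop(s,310,55,100,75,8))
s=camera("top");cv2.imwrite("pics/j2.png",crop(s,310,175,100,95,6))
E
```

```text
(no output)
```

View pics/j1.png

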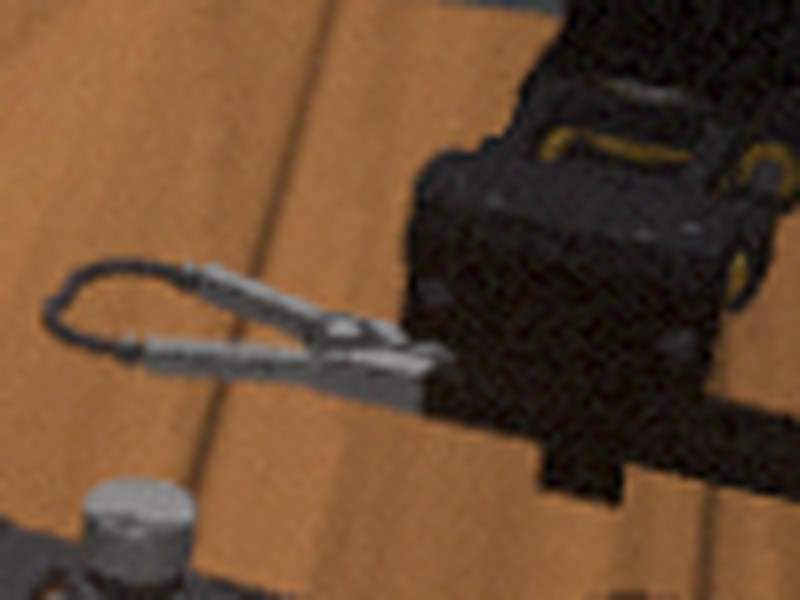

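View pics/j2.png

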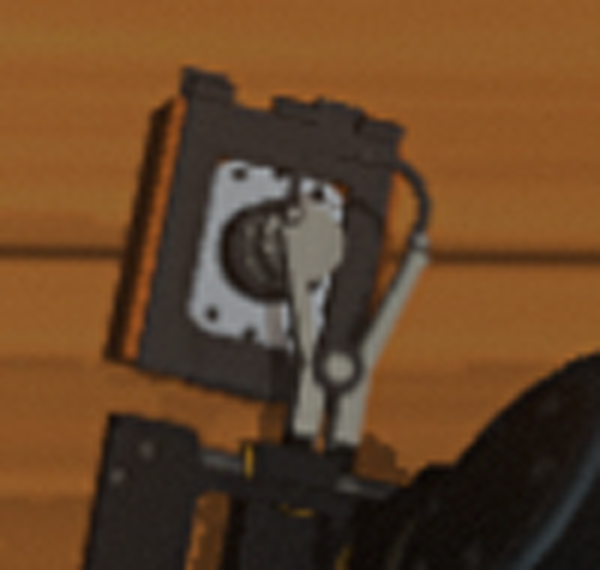

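```bash
python3 - <<'E'
from h import *
s=camera("side");cv2.imwrite("pics/k1.png",crop(s,350,80,95,55,8))
E
```

```text
(no output)
```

View pics/k1.png

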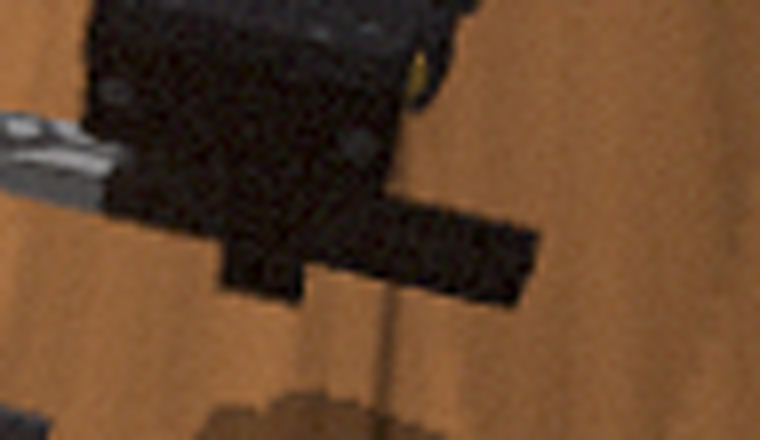

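```bash
python3 - <<'E'
from h import *
p=get_obs()["position"];s=camera("side")
A=lambda x,y:(350+(x+.5)/8-.5,80+(y+.5)/8-.5)
A2=lambda x,y:(280+(x+.5)/8-.5,80+(y+.5)/8-.5)
def pl(uv,n):
    oo,d=ray(s,uv);X=oo+d*((p-oo)@N+n)/(d@N);return np.round([(X-p)@AX,X[2]-p[2]],4)
for n in(.0125,):
  for q in((110,212),(225,240),(310,263),(515,305)): print("lower edge",pl(A(*q),n))
for q in((222,288),(302,303)): print("fingertip",pl(A(*q),.0265))
print("tipmid in mid plane",pl(A2(403,117),-.002),"near tip",pl(A2(375,155),.0235))
E
```

```text
lower edge [0.0424 0.0089]
lower edge [0.0112 0.0084]
lower edge [-0.0116  0.0074]
lower edge [-0.0652  0.0089]
fingertip [0.0076 0.0023]
fingertip [-0.0135  0.0033]
tipmid in mid plane [0.1217 0.0115] near tip [0.1209 0.0124]
```

The pliers are level, with the lower edge at constant height. ring_mid sits about 14.5 mm above the TCP and about 2 mm off the stub axis. I descend to just above the stub top and look again.

>>> arm_command(
  plan=[
    [[0.04, 0.05, -0.5], 0],
    [[0.04, 0.05, -1], 0],
    [[0.04, 0.05, -1.5], 0],
    [[0.04, 0.05, -1.9], 0],
    [[0.04, 0.05, -1.9], 0],
  ],
)

```text
time: 13.15
position: [0.4456, -0.1784, 0.0875]
tool_rot: [-0.704, 0.066, -0.065, 0.705]
ft_force: [-0.7, -0.7, -1.1]
grip_width: 0.0234
```

```bash
python3 - <<'E'
from h import *
p=st()["position"]
s=camera("side");t=camera("top")
cv2.imwrite("pics/l1.png",crop(s,300,90,66,50,12))
cv2.imwrite("pics/l2.png",crop(t,335,195,60,50,12))
E
```

```text
t13.15 p [ 0.4456 -0.1784  0.0875] y [-0.002  0.001 -1.   ] zyaw79.4 F [-0.7 -0.7 -1.1] w0.0234 q [-0.61  0.56  1.91 -0.    0.67 -2.  ]
```

View pics/l1.png

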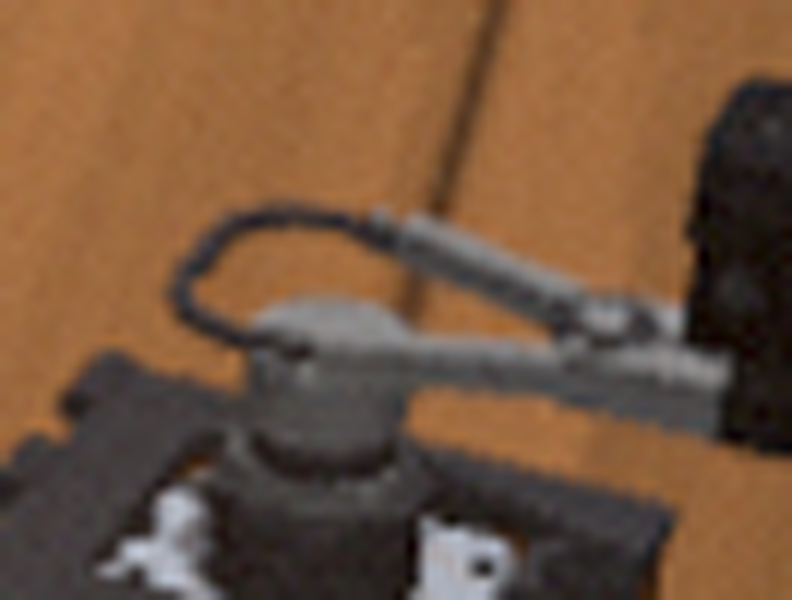

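View pics/l2.png

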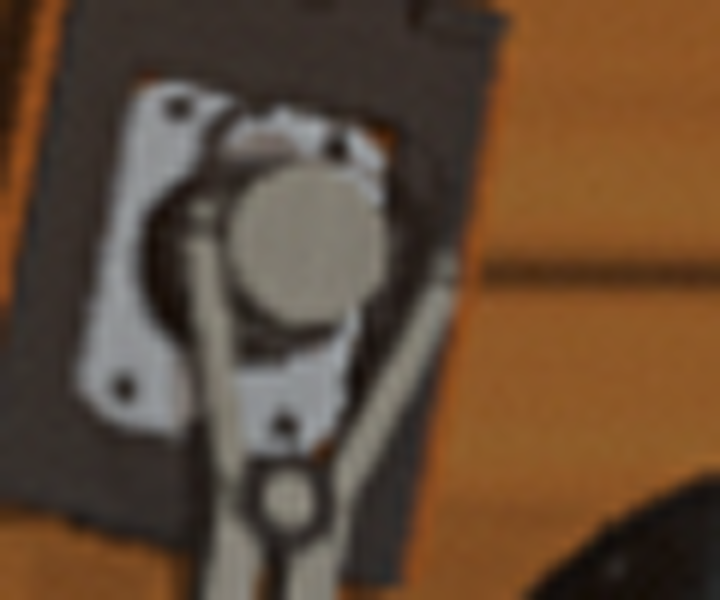

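```bash
python3 - <<'E'
from h import *
p=get_obs()["position"];s=camera("side");t=camera("top")
A=lambda x,y:(300+(x+.5)/12-.5,90+(y+.5)/12-.5)
B=lambda x,y:(335+(x+.5)/12-.5,195+(y+.5)/12-.5)
zr=p[2]+.0145
S=onz(t,B(309,246),.09)
def rel(X): d=X-S; return np.round([d@AX,d@N],4)
for n,q,z in[("left ball",(205,212),zr+.003),("right ball",(447,265),zr+.003),("pivot",(290,498),zr+.008),("apex",(310,97),zr)]: print("top",n,rel(onz(t,B(*q),z)))
S2=onz(s,A(329,335),.09);
def rel2(X): d=X-S2; return np.round([d@AX,d@N],4)
for n,q in[("near tip",(300,348)),("far tip",(385,228))]: print("side",n,rel2(onz(s,A(*q),zr)))
print(S.round(4),S2.round(4))
for n,a,b in[("pivot",(605,318),(290,498)),("near",(300,346),(205,212)),("far",(388,225),(447,265)),("stub",(329,335),(309,246))]:
    X,e=tri([ray(s,A(*a)),ray(t,B(*b))]);print(n,X.round(4),e[0].round(4),rel(X),(X[2]-p[2]).round(4))
E
```

```text
top left ball [0.     0.0256]
top right ball [-0.0008 -0.0221]
top pivot [-0.0507  0.0025]
top apex [0.0264 0.0081]
side near tip [-0.0033  0.0281]
side far tip [-0.0029 -0.0205]
[ 0.5666 -0.2048  0.09  ] [ 0.5668 -0.2025  0.09  ]
pivot [ 0.5166 -0.1947  0.1059] 0.0007 [-0.0509  0.0008] 0.0174
near [ 0.5708 -0.1817  0.0991] 0.0012 [-0.      0.0234] 0.0105
far [ 0.5613 -0.2285  0.1002] 0.001 [-0.0008 -0.0243] 0.0116
stub [ 0.5669 -0.2053  0.0884] 0.0002 [ 0.0004 -0.0004] -0.0002
```

The top crop gives the stub disc at (309,246) and the pivot at (290,498). ring_mid, 56 mm ahead of the pivot, is therefore about 4–5 mm too far forward and laterally centred. I move back 4 mm and look.

>>> arm_command(
  plan=[
    [[-0.08, 0, 0], 0],
    [[-0.16, 0, 0], 0],
    [[-0.16, 0, -0.1], 0],
    [[-0.16, 0, -0.1], 0],
  ],
)

```text
time: 13.75
position: [0.442, -0.1787, 0.086]
tool_rot: [-0.704, 0.066, -0.065, 0.704]
ft_force: [-0.3, 0.2, -1.5]
grip_width: 0.0231
```

```bash
python3 - <<'E'
from h import *
p=st()["position"]
s=camera("side");t=camera("top")
f=lambda im:cv2.convertScaleAbs(im,alpha=1.5,beta=25)
cv2.imwrite("pics/m1.png",f(crop(s,300,95,50,37,16)))
cv2.imwrite("pics/m2.png",f(crop(t,340,195,46,37,16)))
E
```

```text
t13.75 p [ 0.442  -0.1787  0.086 ] y [-0.  0. -1.] zyaw79.4 F [-0.3  0.2 -1.5] w0.0231 q [-0.62  0.56  1.92 -0.    0.66 -2.  ]
```

View pics/m1.png

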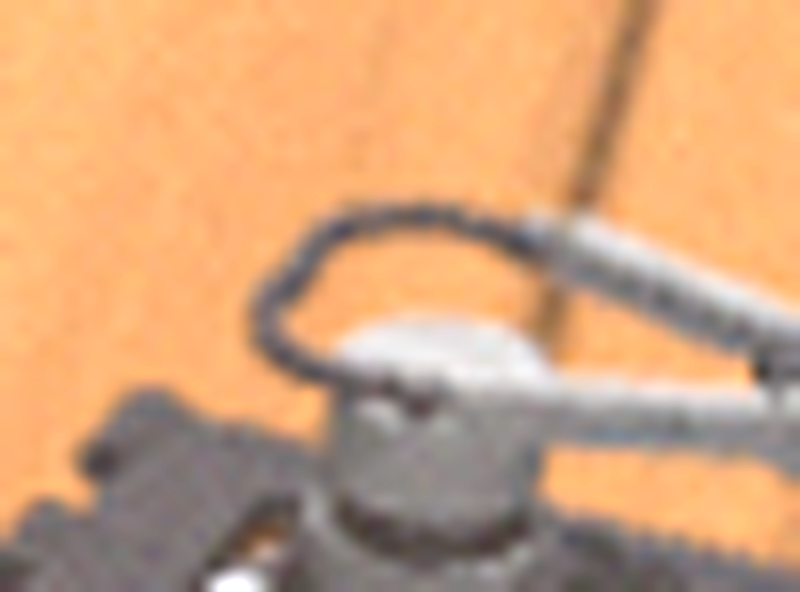

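View pics/m2.png

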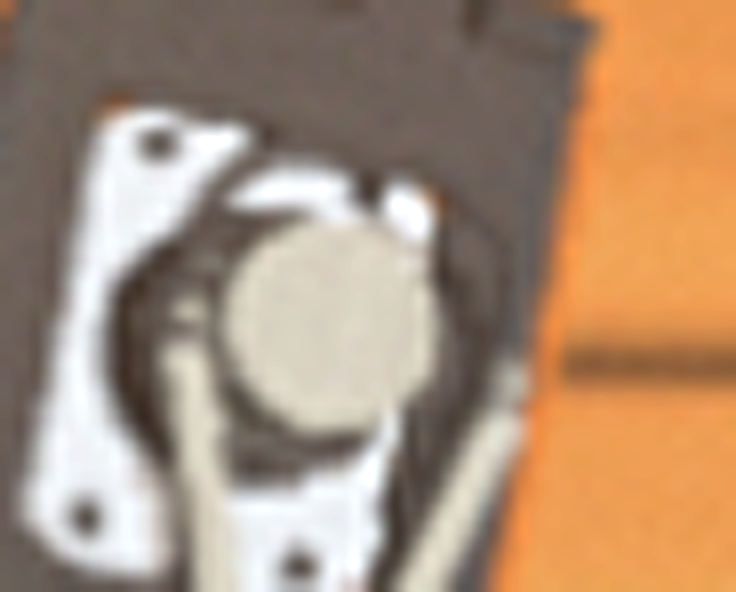

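The view is well centred: the tip midpoint, corrected for parallax, is about 0.6 mm to the side of the stub, and the ring apex has clear room all round. I nudge 1 mm further back and start down slowly.

>>> arm_command(
  plan=[
    [[-0.04, 0, 0], 0],
    [[-0.04, -0.02, -0.15], 0],
    [[-0.04, -0.02, -0.3], 0],
    [[-0.04, -0.02, -0.45], 0],
    [[-0.04, -0.02, -0.6], 0],
  ],
)

```text
time: 14.35
position: [0.4412, -0.1793, 0.0706]
tool_rot: [-0.704, 0.065, -0.065, 0.704]
ft_force: [0.5, -0.3, -1.8]
grip_width: 0.0229
```

>>> arm_command(
  plan=[
    [[0, 0, -0.15], 0],
    [[0, 0, -0.3], 0],
    [[0, 0, -0.45], 0],
    [[0, 0, -0.55], 0],
    [[0, 0, -0.55], 0],
  ],
)

```text
time: 14.85
position: [0.4411, -0.1792, 0.0569]
tool_rot: [-0.704, 0.066, -0.065, 0.704]
ft_force: [-0.5, 0.1, -2.0]
grip_width: 0.023
```

```bash
python3 - <<'E'
from h import *
p=st()["position"]
s=camera("side");t=camera("top")
f=lambda im:cv2.convertScaleAbs(im,alpha=1.5,beta=25)
cv2.imwrite("pics/n1.png",f(crop(s,300,95,50,37,16)))
cv2.imwrite("pics/n2.png",f(crop(t,335,195,50,40,16)))
E
```

```text
t14.85 p [ 0.4411 -0.1792  0.0569] y [-0.001  0.    -1.   ] zyaw79.4 F [-0.5  0.1 -2. ] w0.0230 q [-0.62  0.62  1.94  0.    0.58 -2.01]
```

View pics/n1.png

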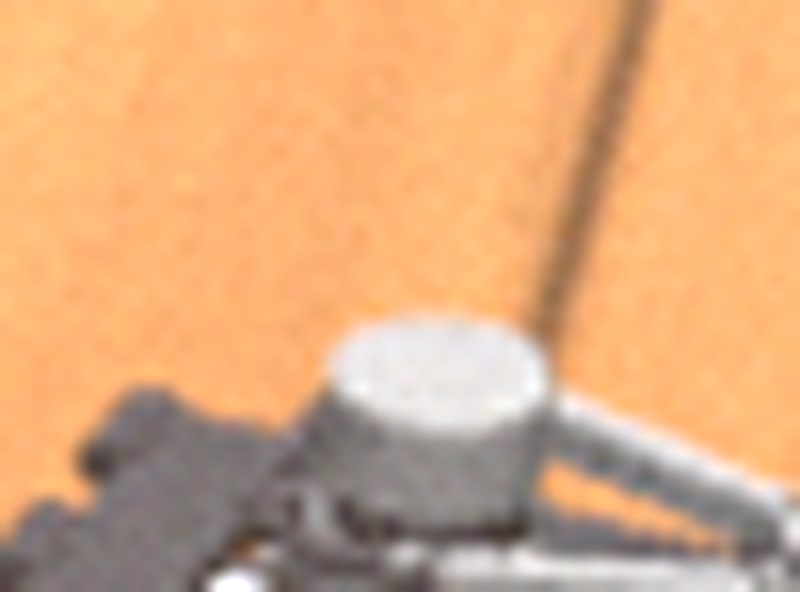

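View pics/n2.png

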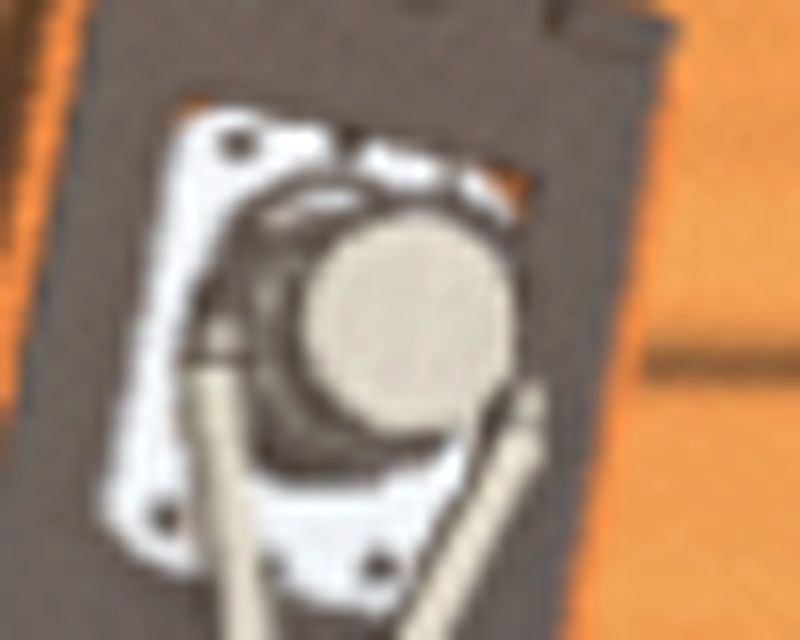

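No contact force. The ring tips (222,340) and (525,405) lie evenly round the stub axis. One last check of height and pivot before I hand in.

```bash
python3 - <<'E'
from h import *
p=st()["position"]
s=camera("side");t=camera("top")
f=lambda im:cv2.convertScaleAbs(im,alpha=1.5,beta=25)
o=np.zeros((600,800,3),np.uint8)
o[:,:]=f(crop(s,305,105,66,50,12))[:600,:792][:, :800] if False else 0
a=f(crop(s,300,105,80,60,10));cv2.imwrite("pics/o1.png",a)
b=f(crop(t,335,195,60,60,10));cv2.imwrite("pics/o2.png",b)
E
```

```text
t14.95 p [ 0.4413 -0.1793  0.0573] y [ 0. -0. -1.] zyaw79.4 F [ 0.2 -0.2 -2.3] w0.0229 q [-0.62  0.62  1.94 -0.    0.58 -2.01]
```

View pics/o1.png

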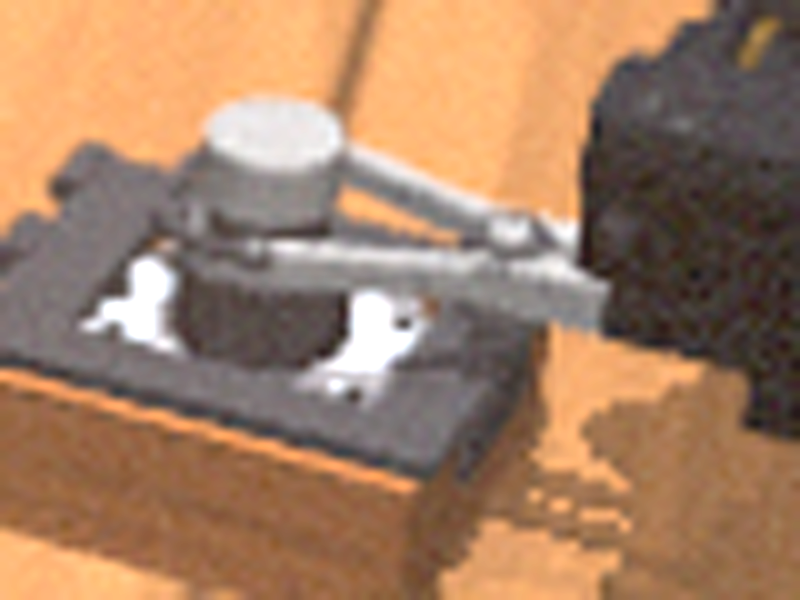

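View pics/o2.png

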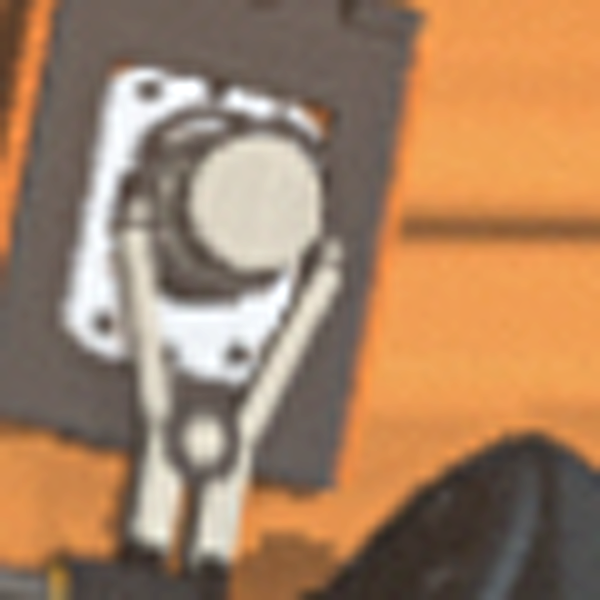

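```bash
python3 - <<'E'
from h import *
p=get_obs()["position"];s=camera("side");t=camera("top")
A=lambda x,y:(300+(x+.5)/10-.5,105+(y+.5)/10-.5)
B=lambda x,y:(335+(x+.5)/10-.5,195+(y+.5)/10-.5)
S,_=tri([ray(s,A(274,135)),ray(t,B(256,202))]);S=S
for n,a,b in[("stub",(274,135),(256,202)),("pivot",(513,229),(204,440)),("near",(258,247),(137,210))]:
    X,e=tri([ray(s,A(*a)),ray(t,B(*b))]);d=X-S;print(n,X.round(4),e[0].round(4),"AX",(d@AX).round(4),"N",(d@N).round(4),"z above groove (stub ref)",(d[2]+.02).round(4))
S=onz(t,B(256,202),.09)
for n,b,z in[("pivot",(204,440),.079),("L",(137,210),.074),("R",(333,253),.074)]:
    d=onz(t,B(*b),z)-S;print(n,(d@AX).round(4),(d@N).round(4))
E
```

```text
stub [ 0.5673 -0.2055  0.0867] 0.0003 AX 0.0 N 0.0 z above groove (stub ref) 0.02
pivot [ 0.5117 -0.1945  0.0777] 0.0006 AX -0.0567 N 0.0007 z above groove (stub ref) 0.0109
near [ 0.5662 -0.1814  0.072 ] 0.0004 AX -0.0055 N 0.0236 z above groove (stub ref) 0.0053
pivot -0.0559 0.0002
L -0.0051 0.0232
R -0.0059 -0.025
```

Horizontally the pivot is 56 mm behind the stub axis, so the error is 1 mm or less. The height looks about 1.5–2 mm high, so I lower it slightly and let it settle.

>>> arm_command(
  plan=[
    [[0, 0, -0.03], 0],
    [[0, 0, -0.07], 0],
    [[0, 0, -0.07], 0],
    [[0, 0, -0.07], 0],
    [[0, 0, -0.07], 0],
  ],
)

```text
time: 15.65
position: [0.4413, -0.1793, 0.0555]
tool_rot: [0.704, -0.065, 0.065, -0.704]
ft_force: [-0.7, 0.0, -2.2]
grip_width: 0.0231
```

```bash
python3 - <<'E'
from h import *
st();print(hand_in());st()
E
```

```text
t15.65 p [ 0.4413 -0.1793  0.0555] y [ 0. -0. -1.] zyaw79.4 F [-0.7  0.  -2.2] w0.0231 q [-0.62  0.62  1.94 -0.    0.58 -2.01]
the job is handed in; nothing more can be done
None
the job is handed in; nothing more can be done
```

I swung the keeper shut, picked up the larger pliers by the handles, squeezed them fully with a 40 N grip, and slid the spread ring down round the stub to the groove. I handed the job in at 15.65 s, well under the 54 s limit; no verdict is reported.

**Keeper:** I pressed it down until the fingertip was at 45 mm with 19 N on it. It lay flat on the rim in the pictures afterwards.

**Last checks on the ring:**
- **Centring:** the pivot measured about 56 mm behind the stub axis, so ring_mid is within about 1 mm of the axis.
- **Height:** ring_mid is about 70 mm up, judged from the tool height and the camera offsets. The height readings disagreed by 2–3 mm, and I lowered the ring by 1.75 mm just before handing in without taking another picture.
- **Contact:** the wrist force showed only the pliers' weight, about 2 N, so I saw no sign of the ring touching the stub or shoulder.
- **Level:** the handles looked level when held above the stub.
- **Squeeze:** the fingers read 23 mm wide against the stated 25 mm at the stop. I took that as fully squeezed, since the ring was visibly spread.

I did not touch the oil bottle, wrench or tin.

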